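# Grip a tissue cassette in the cam clamp and pull-test it

## Task

Make the wax block ready for trimming: swing the clamp's cam lever toward the robot until the sprung plate has taken up the gap and holds the tissue cassette with its springs about half compressed, without running the springs solid, and let go of the lever. Then put the shut fingers down behind the cassette's square end and give it a light pull of about 6 N toward its sloped end, to prove that it is held; it must not slip out of place.

Things in the scene. Friction and masses are not known exactly. Their poses are not given: they have to be found in the camera images.
- clamp: grey cast base plate 116 x 184 x 14 mm on rubber feet, fixed to the worktop. Origin: on the worktop, under the middle of the steel bed (56 x 42 mm, its top 20 mm above the worktop). Its y points from the rear stop to the cam, its x away from the robot. The plate runs from y = -69 to +115 mm; beyond the two ends of the bed it is bare, its top at 14 mm.
- cam_lever (a joint): angle of the eccentric cam and its lever, rad, about the vertical pivot: 0 at the open stop (it starts within 0.15 of it), growing counter-clockwise from above (knob toward the robot), to 1.92. Each radian moves the jaw block 9.0 mm toward the cassette. It stays where it is left: friction about 0.30 N m (about 5 N at the knob), plus up to 0.15 N m once the springs are loaded.
- cam_pivot (a point): point on the vertical pivot axis of the cam, at the top of the dark hub, 46 mm above the worktop
- lever_knob (a point): point on the axis of the upright black knob at the lever's end, 66 mm above the worktop and 65 mm from the pivot axis. The knob is round, 20 mm across at 54 to 74 mm above the worktop, narrower above and below, its top at 84 mm; the lever bar (10 mm thick) ends under it, its top at 49 mm. At joint 0 the lever points 52 degrees from the clamp's x toward its y.
- plate (a joint): compression of the two coil springs between the jaw block and the sprung plate, m: 0 while the plate is free, 0.004 half compressed, 0.008 solid. 2.5 N per mm for both together; the visible slit between jaw block and plate is 8.5 mm when free.
- plate_face (a point): middle of the gripping face of the sprung steel plate (50 mm long, 14 mm high), 28 mm above the worktop; it faces the rear stop and moves toward it as the lever is turned
- stop_face (a point): middle of the gripping face of the rear stop, 28 mm above the worktop. At the start the plate face is 57 to 62 mm from it, the cassette 52 mm wide.
- rear_stop: fixed steel angle stop (50 mm long, 21 mm high above the base plate), screwed at a different place each time. Origin: foot of its gripping face, 14 mm above the worktop; axes as the clamp's: y points to the plate.
- cassette: loose off-white tissue cassette, 74 x 52 x 14 mm, with a wax block (48 x 40 mm) on it up to 22 mm; 50 to 100 g. It lies on the bed between stop and plate, a few mm from both. Origin: middle of its underside; x along its length away from the robot, to the square end; the sloped end is at -x, toward the robot.
- cassette_end (a point): middle of the square end wall of the cassette (52 mm wide, 14 mm high), 37 mm along its x, 27 mm above the worktop. The wall overhangs the bed by about 9 mm; free space of 6 mm under it.
- stain_bottle: bystander: amber stain bottle with black cap, 42 mm across, 99 mm high; origin at its foot
- cover_box: bystander: small box of cover glasses, 31 x 31 x 16 mm; origin at the middle of its underside
- timer: bystander: white timer on a blue foot, 52 x 84 x 35 mm; origin at the middle of its underside
Mind the look-alikes: they are no part of the job. What is shaped like the cassette but turquoise or yellow is not meant.

How it is judged (in metres and radians):
On the way, in this order (a step that is already met when the one before it is completed fails the run):
1. the cam is turned so far that the sprung plate grips the cassette, the lever let go (contact force between plate and cassette above 4.5 N and value of joint plate between 0.002 and 0.0065 m and contact force between the fingers and cam_lever below 0.1 N), for 0.3 s.
2. the fingers, beyond the cassette's square end, pull it toward its sloped end (contact force between the fingers and cassette above 3 N and x of the grasp point in the frame of cassette above 0.037 m and contact force between plate and cassette above 4.5 N and value of joint plate between 0.002 and 0.0065 m).
At the end, for the whole second after the job is handed in: the plate grips the cassette with over 4.5 N, its springs compressed by 2 to 6.5 mm; the cassette lies flat and square (within 0.05 rad) against the rear stop (origin within 28 mm of its face) and within 7 mm of the stop's middle along the jaws (contact force between plate and cassette above 4.5 N and value of joint plate between 0.002 and 0.0065 m and x of cassette in the frame of rear_stop between -0.007 and 0.007 m and y of cassette in the frame of rear_stop below 0.028 m and angle between the x axis of cassette and the x axis of rear_stop, either way round below 0.05 rad and angle between cassette's own z axis and vertical below 0.05 rad); the robot touches nothing.
It fails at once if the springs are run solid (compressed by over 7.5 mm) (value of joint plate above 0.0075 m).
It fails at once if the fingers press on the cassette with over 20 N (contact force between the fingers and cassette above 20 N).
It fails at once if the bottle, the box or the timer is moved by over 15 mm (distance of any of stain_bottle, cover_box, timer from where it was at the start of the episode above 0.015 m).
It also fails if it takes over 50 s, if anything falls off the work surface, if the arm or the gripper's body presses on something with over 40 N, if the wrist force passes 120 N, or if a joint passes its speed limit or range.

## Robot

A 6-joint arm with a two-finger parallel gripper is mounted at the origin on the work surface; the furniture and walls round the work are solid. World frame = base frame: x ahead of the robot, y to its left, z up, the work surface at z = 0. Lengths are in mm, angles in rad, forces in N, time in s.
With the tool pointing down it reaches from about 300 to 775 mm from the base axis. Payload 14.6 kg.
Tool frame: the origin (TCP) lies between the finger pads; the fingertips stand 25 mm ahead of it and the grasp point (between the pads) lies 6 mm ahead of it; z points along the fingers, y is the line along which they close (so a half turn about z gives the same grasp; the last joint's range is limited). The gripper opens to 94 mm and grips with 3 to 60 N. Pads are 16 mm wide; open, the fingers measure 119 mm over their backs; the gripper's body (75 mm by 177 mm) begins 78 mm behind the grasp point.
Start: joints at [-1.279, 0.3, 1.521, -0, 1.321, -0.067], TCP at [193.126, -514.968, 230.446] pointing down, gripper open.
Joint ranges: [-3.03, 3.03], [-0.79, 2.21], [0.23, 2.52], [-1.04, 4.18], [0, 3.07], [-2.55, 2.55]. Speed limits (rad/s): [2.22, 2.22, 2.57, 3.14, 3.14, 3.14].

## Interface

Orientations are given as [roll, pitch, yaw] about the fixed x, y, z axes, in that order (R = Rz(yaw) Ry(pitch) Rx(roll)).
In Python, from cell import manip gives the robot as it stands. The module is installed in compiled form; this text tells all that it offers.
- The arm moves only by the tool step_arm, never from a script. Its argument "series" is one flat list of numbers, 5 for each row, row after row: the shift along the world's x, y, z in mm, then the turn about the world's z in rad, then the closure, from 0 (fully open) to 1 (shut). In form: [dx, dy, dz, spin, jaw, dx, dy, dz, spin, jaw, ...]. A call has 1 to 20 rows; each row shifts and turns the commanded pose from where the row before left it; what a row does not reach is not made up. A row lasts 1/8 s, in which the tool goes at most 62.5 mm and 10.7 degrees, less where a joint would pass 70% of its speed; a pose out of reach is approached as far as the arm can. A call is refused whole if a number of a shift passes 62.5 or a number of a turn 0.188, either way. A call with a gripper value outside its range is refused whole. The fingers move at their own pace and stop on an object; "squeeze" is the grip in N (left out, the last holds). Time passes only in rows, so rows that do not move let the fingers close. It gives the time, the measured TCP pose, the force, the opening and the grip force at its end, in the units of the state.
- manip.read_state(): the state, without advancing time (a new reading comes with each control period).
- manip.camera(name): name is "scene" or "top"; returns (picture, depth): 384x512x3 uint8, blue, green, red; 384x512 float32, mm along the optical axis (not along the pixel's ray), 0 where there is no reading.
- manip.camera_info(name): a dict with "fovy" (degrees; the focal length in pixels is half the picture's height over the tangent of half this angle, whatever the lens; pixels are square), "cx", "cy" (the principal point, pixels), "eye" and "orientation" of the camera in the world. Camera axes: x right, y down, z forward; pixel columns grow to the right and rows downward; lengths in mm; the calibration is good to about 2 mm. A picture is of the moment at which its call begins. camera_info takes no time and is no camera call.
- manip.sign_off(): hands the job in; it is judged then, once.
The state is a dict: "clock": time; "joints": joint angles; "qd": joint speeds; "effort": joint torques, N m; "eef_pos": TCP position; "eef_rot": TCP orientation; "wrist_force": force on the tool from outside, world axes, zero at the start; "moment": the same for the moment, N m; "finger_gap": finger opening in mm; "finger_force": force on a finger pad.
Only numpy, scipy, OpenCV 4.12 (cv2) and the standard library are available. Lean on these libraries where they do the work, as an engineer would, in place of code of your own. Each camera call takes 0.05 s, during which the arm holds its last target. There are 200 camera calls.

## Working session

There is one attempt and no reset: what is moved stays moved. The work goes in short steps, Python scripts to look and compute and a tool call to move; the robot and the scene stay as the last step left them, time stands still between calls to the robot, and variables do not carry over. Pictures are saved under pics/ and viewed, at most 10 in all, crops included, and the job is handed in when it is done.

Besides the shell and the picture viewer there is one more tool, called after ">>>" by a JSON object that holds its "api" and its "payload", one argument or row to a line. step_arm: Moves the arm, as the interface text tells. Its arguments: {"type":"object","properties":{"series":{"type":"array"},"squeeze":{"type":"number"}},"required":["series"]}

```bash
mkdir -p pics; cat > h.py <<'E'
import numpy as np, cv2
from cell import manip
from scipy.spatial.transform import Rotation as R
def cam(n):
    im,d=manip.camera(n); i=manip.camera_info(n); return im,d,i
def rot(o):
    o=np.array(o,float)
    if o.shape==(3,3): return o
    return R.from_euler('xyz',o).as_matrix() if o.size==3 else R.from_quat(o).as_matrix()
def ray(i,u,v,h=384):
    f=h/2/np.tan(np.radians(i['fovy'])/2)
    return rot(i['orientation'])@np.array([(u-i['cx'])/f,(v-i['cy'])/f,1])
def pt(i,u,v,d): return np.array(i['eye'])+ray(i,u,v)*d
def atz(i,u,v,z):
    r=ray(i,u,v);e=np.array(i['eye']); return e+r*(z-e[2])/r[2]
E
python3 - <<'E'
from h import *
for n in('scene','top'):
    im,d,i=cam(n);print(n,i,im.shape);np.savez('pics/'+n+'0.npz',im=im,d=d)
    cv2.imwrite(f'pics/{n}0.png',im)
a=[cv2.imread(f'pics/{n}0.png') for n in('scene','top')]
s=manip.read_state();print(s)
E
```

```text
scene {'fovy': 42.05382546557686, 'cx': 256.3633727998271, 'cy': 186.8372776771201, 'eye': array([-305.75346019, -915.69400489, 1381.46357605]), 'orientation': array([-2.35569136,  0.01250568, -0.66930859])} (384, 512, 3)
top {'fovy': 55.443512490102094, 'cx': 255.37464163184126, 'cy': 184.87925838401193, 'eye': array([ 324.73587406,  100.34483635, 1187.91737343]), 'orientation': array([-3.0020564 ,  0.014549  , -1.57852414])} (384, 512, 3)
{'clock': 0.1, 'joints': array([-1.27861251e+00,  3.00403035e-01,  1.52149360e+00, -2.38322023e-05,
        1.32068063e+00, -6.65726076e-02]), 'qd': array([-2.27647940e-04, -1.05963295e-03, -1.58452418e-03,  6.94709528e-04,
       -8.79675096e-05,  1.64832345e-03]), 'effort': array([ 9.09553764e-04, -5.32650125e+01, -3.53280580e+01,  7.09305773e-02,
        2.34916754e-02, -3.96792359e-05]), 'eef_pos': array([ 193.06005334, -514.79355471,  229.96065466]), 'eef_rot': array([-3.14060869e+00, -4.24659280e-05,  3.58762318e-01]), 'wrist_force': array([ 1.0821614 , -0.41231757,  0.04361954]), 'moment': array([-0.00261203, -0.02810625,  0.05459991]), 'finger_force': 0.0, 'finger_gap': 93.98390765249938}
```

View pics/scene0.png

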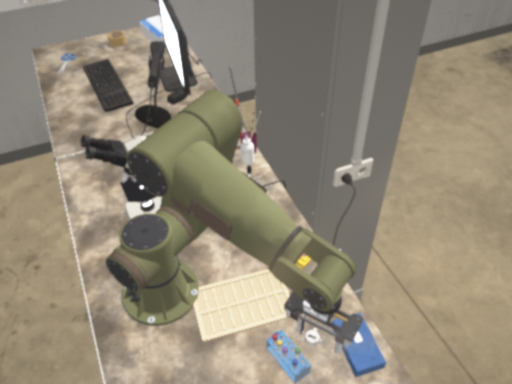

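View pics/top0.png

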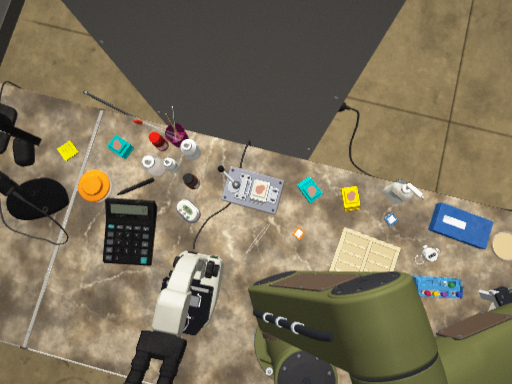

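Scene view: the arm hides the clamp. The top view shows the grey clamp at about (252,190), with knob (221,170) and off-white cassette (262,188). The look-alikes, turquoise (310,189) and yellow (350,198), are off the clamp, as are the turquoise and yellow ones at (120,147) and (67,150). Next: an enlarged crop.

```bash
python3 - <<'E'
from h import *
z=np.load('pics/top0.npz');im=z['im'];d=z['d']
c=im[135:235,170:300];c=cv2.resize(c,None,fx=6,fy=6,interpolation=cv2.INTER_CUBIC)
cv2.imwrite('pics/crop0.png',c)
i=manip.camera_info('top')
for u,v in[(221,169),(262,188),(236,188),(252,205),(190,181),(187,210),(281,180),(330,240)]:
    print((u,v),d[v,u],pt(i,u,v,d[v,u]).round(1))
E
```

```text
(221, 169) 1125.2551 [530.6 220.7  82.1]
(262, 188) 1151.6321 [475.1  94.9  45.9]
(236, 188) 1163.1705 [477.3 177.6  35.7]
(252, 205) 1176.6119 [424.4 127.5  14. ]
(190, 181) 1101.902 [491.2 312.1 101.3]
(187, 210) 1161.8397 [409.  334.   29.5]
(281, 180) 1186.7511 [505.   32.8  13.8]
(330, 240) 1170.2426 [ 311.  -121.3    1.1]
```

View pics/crop0.png

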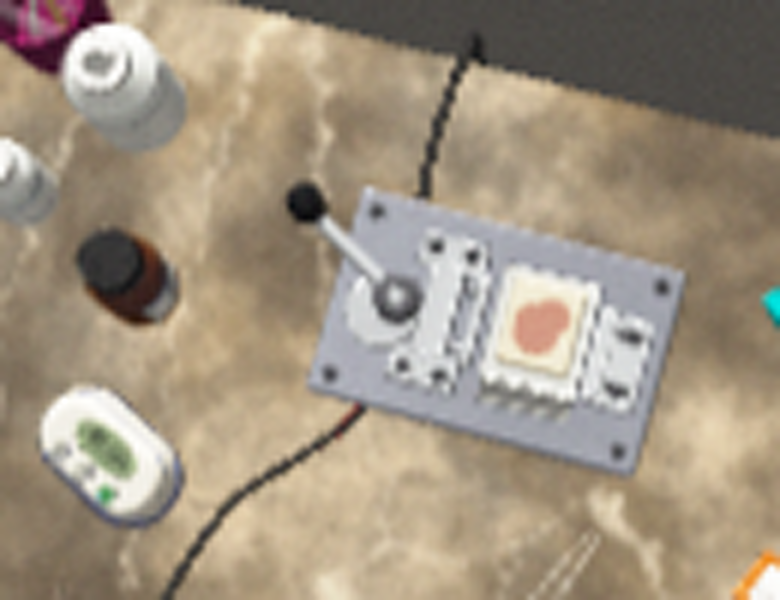

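The crop confirms it: the off-white cassette with tissue sits on the clamp bed at crop (540,330). The knob is at crop (306,202), the hub at (397,298), and the base plate corners at (366,188), (684,272), (634,474), (310,388). The bottle is at (110,260) and the timer at (110,460).

```bash
cat >> h.py <<'E'
def full(c,o=(170,135),s=6): return (c[0]+.5)/s-.5+o[0],(c[1]+.5)/s-.5+o[1]
def fitpose(P,M):
    P=np.array(P)[:,:2];M=np.array(M,float);p=P.mean(0);m=M.mean(0)
    H=(M-m).T@(P-p);th=np.arctan2(H[0,1]-H[1,0],H[0,0]+H[1,1])
    c,s=np.cos(th),np.sin(th);Rm=np.array([[c,-s],[s,c]]);t=p-Rm@m
    return t,th,Rm,(P-(M@Rm.T+t))
E
python3 - <<'E'
from h import *
i=manip.camera_info('top')
C=[(366,188),(684,272),(634,474),(310,388)]
P=[atz(i,*full(c),14) for c in C]
t,th,Rm,res=fitpose(P,[(58,115),(58,-69),(-58,-69),(-58,115)])
print('clamp',t,th,res.round(1))
loc=lambda p:((p[:2]-t)@Rm).round(1)
k=atz(i,*full((306,202)),80);pv=atz(i,*full((397,298)),46)
print('knob',k,loc(k),'pivot',pv,loc(pv))
v=loc(k)-loc(pv);print('r',np.hypot(*v),'lever ang deg',np.degrees(np.arctan2(v[1],v[0])))
for c in[(505,262),(602,285),(580,395),(480,380)]: print('cas top z34',loc(atz(i,*full(c),34)))
for c in[(603,305),(655,322),(630,412),(582,400)]: print('stop z35',loc(atz(i,*full(c),35)))
for n,c,z in[('bottlecap',(108,260),99),('timer',(110,460),30)]: p=atz(i,*full(c),z);print(n,p,loc(p))
E
```

```text
clamp [468.52189347 103.10174903] -0.2680799842631233 [[-1.7 -1.8]
 [-1.   3.2]
 [ 1.9  1.2]
 [ 0.9 -2.6]]
knob [533.35518553 222.24984285  80.        ] [ 31.  132.1] pivot [487.87120092 177.71493434  46.        ] [-1.1 77.1]
r 63.68210109599086 lever ang deg 59.73061024722307
cas top z34 [33.7 27.7]
cas top z34 [ 34.9 -25.3]
cas top z34 [-24.9 -28.9]
cas top z34 [-30.7  24.2]
stop z35 [ 24.5 -28.6]
stop z35 [ 22.8 -57.5]
stop z35 [-26.9 -56.7]
stop z35 [-27.3 -30.6]
bottlecap [501.08867265 320.00698042  99.        ] [-26.1 217.8]
timer [405.00065089 330.91782941  30.        ] [-121.6  202.9]
```

```bash
cat >> h.py <<'E'
T=np.array([468.5,103.1]);TH=-0.268
def c2w(x,y):
    c,s=np.cos(TH),np.sin(TH);return np.array([T[0]+c*x-s*y,T[1]+s*x+c*y])
def proj(i,p,h=384):
    f=h/2/np.tan(np.radians(i['fovy'])/2)
    q=rot(i['orientation']).T@(np.array(p)-np.array(i['eye']));return f*q[0]/q[2]+i['cx'],f*q[1]/q[2]+i['cy']
def rect(im,i,z,x0=-60,x1=60,y0=-80,y1=160,s=4,):
    # rectified: columns = -y clamp, rows = -x clamp, s px/mm
    cs=[(x1,y1),(x1,y0),(x0,y0),(x0,y1)]
    src=np.float32([proj(i,[*c2w(*c),z]) for c in cs])
    W=int((y1-y0)*s);H=int((x1-x0)*s)
    M=cv2.getPerspectiveTransform(src,np.float32([(0,0),(W,0),(W,H),(0,H)]))
    return cv2.warpPerspective(im,M,(W,H),flags=cv2.INTER_CUBIC)
E
python3 - <<'E'
from h import *
i=manip.camera_info('top');d=np.load('pics/top0.npz')['d']
f=192/np.tan(np.radians(i['fovy'])/2)
v,u=np.mgrid[:384,:512]
P=np.array(i['eye'])+(np.stack([(u-i['cx'])/f,(v-i['cy'])/f,np.ones_like(u)],-1)*d[...,None])@rot(i['orientation']).T
P[d==0]=np.nan
# tall things within 350..750 x, -550..400 y
m=(P[...,2]>60)&(P[...,0]>150)&(P[...,0]<750)&(P[...,1]<420)&(v<265)
n,l,st,ce=cv2.connectedComponentsWithStats(m.astype(np.uint8))
for k in range(1,n):
    if st[k,4]>8: q=P[l==k];print(st[k],np.nanmax(q[:,2]).round(),np.nanmin(q,0).round(),np.nanmax(q,0).round())
ims=[manip.camera('top')[0].astype(float) for _ in range(4)]
im=np.mean(ims,0);np.save('pics/topavg0.npy',im)
r=rect(im.astype(np.uint8),i,35,-40,40,-65,75,5)
cv2.imwrite('pics/rect0.png',r)
E
```

```text
[   78     0   328   157 31132] 775.0 [ 576. -192.   60.] [743. 420. 775.]
[155 132  10  14  90] 114.0 [612. 405.  61.] [644. 420. 114.]
[158 157   4  12  37] 76.0 [539. 411.  60.] [574. 420.  76.]
[164 158  12  11 103] 112.0 [539. 368.  60.] [571. 400. 112.]
[218 165   6   7  36] 86.0 [527. 215.  64.] [545. 230.  86.]
[183 173  14  14 150] 104.0 [481. 300.  60.] [518. 337. 104.]
[388 179  36  23 492] 170.0 [ 426. -357.   60.] [ 491. -292.  170.]
[173 254  46  11 355] 269.0 [244. 227.  60.] [279. 360. 269.]
```

View pics/rect0.png

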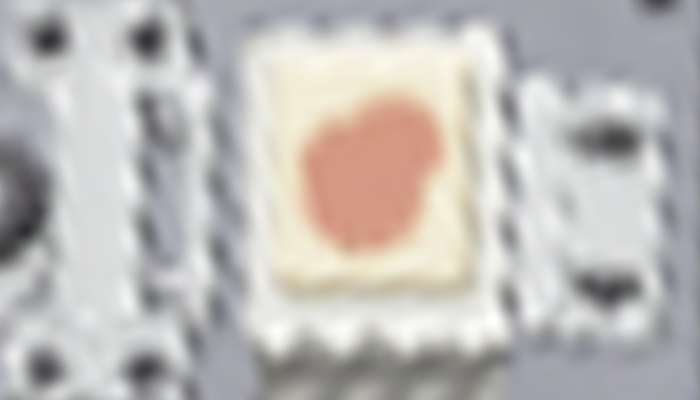

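The rectified view (5 px/mm, z = 35) shows the plate's gripping face at column ~210, the cassette at 243–505, and the stop face at ~522. That puts the plate-to-stop distance at about 61.5 mm, so the lever needs to turn about 1.5 rad. Next I check how close the cabinet behind is.

```bash
python3 - <<'E'
from h import *
i=manip.camera_info('top');d=np.load('pics/top0.npz')['d']
f=192/np.tan(np.radians(i['fovy'])/2)
v,u=np.mgrid[:384,:512]
P=np.array(i['eye'])+(np.stack([(u-i['cx'])/f,(v-i['cy'])/f,np.ones_like(u)],-1)*d[...,None])@rot(i['orientation']).T
for lo,hi in[(5,120),(120,250),(250,450),(450,800)]:
  for y in range(-180,420,60):
    m=(d>0)&(P[...,2]>lo)&(P[...,2]<hi)&(abs(P[...,1]-y)<30)&(P[...,0]>555)&(v<160)
    if m.any(): print(lo,y,m.sum(),np.percentile(P[m][:,0],[0,5,50]).round())
E
```

```text
5 -180 53 [590. 594. 620.]
5 -60 163 [608. 609. 615.]
5 0 200 [579. 622. 629.]
5 60 202 [590. 638. 646.]
5 120 216 [577. 621. 661.]
5 180 211 [581. 601. 677.]
5 240 194 [579. 687. 694.]
5 300 438 [576. 579. 613.]
5 360 532 [557. 582. 669.]
120 -180 56 [644. 650. 674.]
120 -120 53 [678. 679. 686.]
120 -60 253 [609. 609. 615.]
120 0 314 [620. 622. 629.]
120 60 303 [637. 638. 646.]
120 120 308 [653. 654. 661.]
120 180 304 [669. 670. 678.]
120 240 301 [685. 686. 694.]
120 300 314 [598. 701. 709.]
120 360 347 [659. 671. 725.]
250 -60 666 [608. 609. 615.]
250 0 828 [621. 622. 629.]
250 60 818 [636. 638. 645.]
250 120 804 [652. 654. 662.]
250 180 791 [668. 670. 678.]
250 240 785 [685. 686. 694.]
250 300 780 [701. 703. 710.]
250 360 772 [717. 719. 726.]
450 -60 3428 [608. 609. 614.]
450 0 3661 [620. 622. 629.]
450 60 3103 [636. 638. 645.]
450 120 2648 [652. 654. 661.]
450 180 2232 [668. 670. 677.]
450 240 1889 [685. 686. 693.]
450 300 1589 [701. 702. 709.]
450 360 1304 [717. 719. 726.]
```

>>> {"api": "step_arm", "payload": {
  "series": [10,22,15,0.02,0.45,19,41,5,0.02,0.45,19,41,0,0.02,0.45,19,41,0,0.02,0.45,19,41,0,0.02,0.45,19,41,0,0.02,0.45,19,41,0,0.02,0.45,19,41,0,0.02,0.45,19,41,0,0.02,0.45,19,41,0,0.02,0.45,19,41,0,0.02,0.45,19,41,0,0.02,0.45,19,41,0,0.02,0.45,19,41,0,0.02,0.45,19,41,0,0.02,0.45,19,41,0,0.02,0.45,19,41,0,0.02,0.45,19,41,0,0.02,0.45,7,17,0,0.02,0.45,0,0,0,0,0.45]
}}

```text
clock: 2.8
eef_pos: [533.0, 221.7, 249.9]
eef_rot: [-3.141, 0.001, 0.74]
wrist_force: [-0.1, 0.7, -0.2]
finger_gap: 52.0
finger_force: 0.0
```

```bash
python3 - <<'E'
from h import *
s=manip.read_state();print(s['clock'],s['eef_pos'],s['eef_rot'],s['joints'],s['finger_gap'])
im,d,i=cam('scene');np.save('pics/scene1.npy',im)
u,v=proj(i,[487,178,46]);print(u,v,proj(i,[533,222,66]))
x,y=int(u)-60,int(v)-50;print('origin',x,y)
cv2.imwrite('pics/scene1.png',cv2.resize(im[y:y+100,x:x+130],None,fx=6,fy=6,interpolation=cv2.INTER_CUBIC))
E
```

```text
2.8 [533.04204586 221.74505352 249.85197675] [-3.14121770e+00  8.35660769e-04  7.40109022e-01] [3.30779059e-01 3.47887934e-01 1.41249850e+00 1.15922192e-05
 1.38212207e+00 1.16146434e+00] 51.99369037566029
245.8025261130102 184.57428328887352 (np.float64(248.17580194812513), np.float64(169.39234217702915))
origin 185 134
```

View pics/scene1.png

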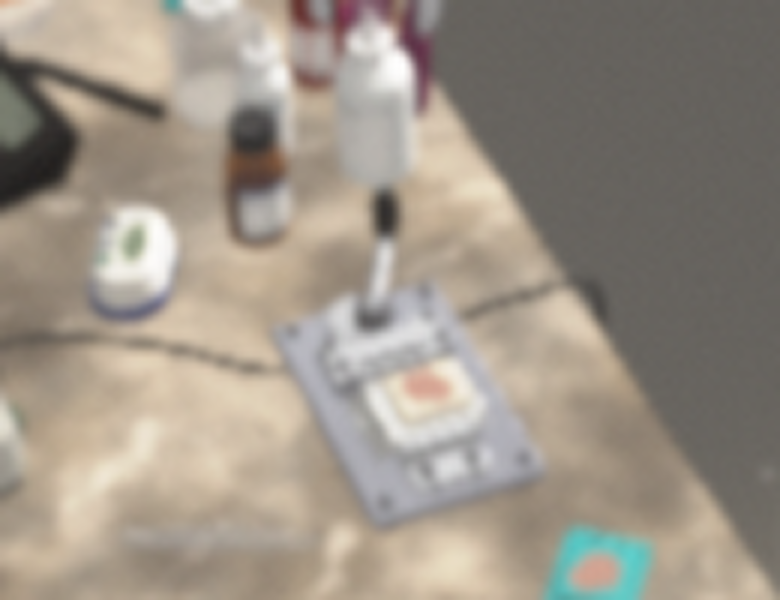

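The scene crop shows the knob at (385,212), i.e. full (248.8,168.9), and the hub at (373,318). The forecast for (533,222,66) was (248.2,169.4). I triangulate.

```bash
python3 - <<'E'
from h import *
a=manip.camera_info('top');b=manip.camera_info('scene')
def tri(p,q):
    A=[];B=[]
    for i,c in((a,p),(b,q)):
        r=ray(i,*c);r/=np.linalg.norm(r);N=np.eye(3)-np.outer(r,r);A.append(N);B.append(N@np.array(i['eye']))
    x,res=np.linalg.lstsq(np.vstack(A),np.hstack(B),rcond=None)[:2];return x.round(1),res
S=lambda c:full(c,(185,134))
print('knob',tri(full((306,202)),S((385,200))))
print('hub',tri(full((397,298)),S((373,316))))
print('wax/cassette',tri(full((541,325)),S((427,386))))
C=[(431,280),(545,470),(382,526),(275,327)]
P=[atz(b,*S(c),14) for c in C]
t,th,Rm,res=fitpose(P,[(58,115),(58,-69),(-58,-69),(-58,115)]);print('clamp',t,th,res.round(1))
E
```

```text
knob (array([534.7, 221.9,  77.8]), array([2.42725298]))
hub (array([490.2, 178.1,  34.8]), array([1.36331198]))
wax/cassette (array([473.9, 101.6,  43.1]), array([1.2131038]))
clamp [469.45851456 101.28709142] -0.27122839105957275 [[-3.1  0.5]
 [-3.3  2.4]
 [ 2.7 -1.7]
 [ 3.6 -1.2]]
```

>>> {"api": "step_arm", "payload": {
  "series": [1,0,-40,0.02,0.45,0,0,-40,0.02,0.45,0,0,-40,0,0.45,0,0,-30,0,0.45,0,0,-15,0,0.45,0,0,-8,0,0.45,0,0,0,0,0.45,0,0,0,0,0.6,0,0,0,0,0.7,0,0,0,0,0.8,0,0,0,0,0.85,0,0,0,0,0.85],
  "squeeze": 15
}}

```text
clock: 4.35
eef_pos: [534.3, 221.0, 77.7]
eef_rot: [3.141, -0.0, 0.779]
wrist_force: [-0.3, -0.0, 1.3]
finger_gap: 18.7
finger_force: 15.0
```

```bash
cat >> h.py <<'E'
PV=np.array([489,177.5])
def arc(n,st):
    p=manip.read_state()['eef_pos'][:2]-PV;r=np.hypot(*p);a=np.arctan2(p[1],p[0]);print('r',r,'a',a)
    q=r*np.c_[np.cos(a+st*np.arange(n+1)),np.sin(a+st*np.arange(n+1))]
    q=q.round(0);return np.diff(q,axis=0).tolist()
E
python3 -c "
from h import *
print(arc(15,.1))"
```

```text
r 62.80454203560709 a 0.7658268183728743
[[-4.0, 4.0], [-5.0, 4.0], [-6.0, 3.0], [-5.0, 3.0], [-6.0, 2.0], [-6.0, 1.0], [-6.0, 1.0], [-7.0, 1.0], [-6.0, 0.0], [-6.0, -1.0], [-6.0, -2.0], [-6.0, -2.0], [-6.0, -3.0], [-5.0, -3.0], [-5.0, -4.0]]
```

First a small part of the arc, to check force and tracking.

>>> {"api": "step_arm", "payload": {
  "series": [-4,4,0,0.1,0.85,-5,4,0,0.1,0.85,-6,3,0,0.1,0.85,-5,3,0,0.1,0.85,0,0,0,0,0.85]
}}

```text
clock: 4.97
eef_pos: [513.8, 235.0, 77.6]
eef_rot: [-3.141, 0.001, 1.178]
wrist_force: [-3.7, -2.4, 3.9]
finger_gap: 19.0
finger_force: 15.0
```

>>> {"api": "step_arm", "payload": {
  "series": [-6,2,0,0.1,0.85,-6,1,0,0.1,0.85,-6,1,0,0.1,0.85,-7,1,0,0.1,0.85,0,0,0,0,0.85]
}}

```text
clock: 5.6
eef_pos: [489.1, 239.8, 77.6]
eef_rot: [-3.141, 0.0, 1.577]
wrist_force: [-2.0, -4.1, 3.9]
finger_gap: 19.0
finger_force: 15.0
```

>>> {"api": "step_arm", "payload": {
  "series": [-6,0,0,0.1,0.85,-6,-1,0,0.1,0.85,-6,-2,0,0.1,0.85,0,0,0,0,0.85]
}}

```text
clock: 6.1
eef_pos: [471.2, 237.0, 77.6]
eef_rot: [3.142, -0.0, 1.876]
wrist_force: [-1.2, -1.5, 3.3]
finger_gap: 19.2
finger_force: 15.0
```

```bash
python3 - <<'E'
from h import *
im=np.mean([manip.camera('top')[0].astype(float) for _ in range(4)],0)
i=manip.camera_info('top')
s=manip.read_state();p=s['eef_pos'][:2]-PV;print(np.arctan2(p[1],p[0]),np.hypot(*p),s['wrist_force'])
r=rect(im.astype(np.uint8),i,35,-40,40,-65,75,5)
cv2.imwrite('pics/rect1.png',r)
E
```

```text
1.8614649010577078 62.10448482642189 [-0.87282352 -2.33811717  5.38042276]
```

View pics/rect1.png

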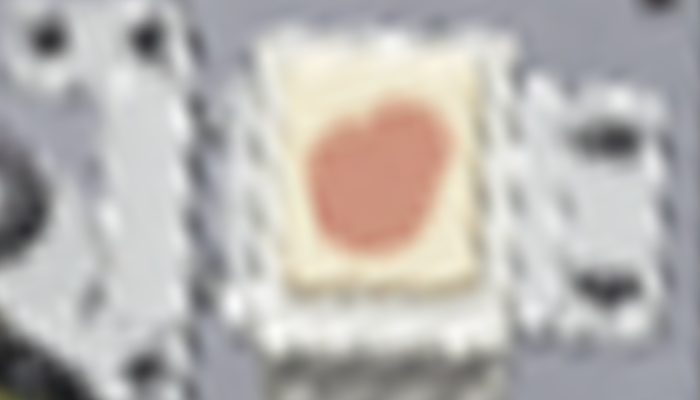

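The jaw has moved about 9.9 mm. The slit is still open at columns 188–230 (about 8.4 mm), and the cassette has shifted right to about 517, nearly at the stop (522). The plate has only just made contact, so the lever needs about 0.42 rad more.

>>> {"api": "step_arm", "payload": {
  "series": [-6,-2,0,0.1,0.85,-6,-3,0,0.1,0.85,0,0,0,0,0.85]
}}

```text
clock: 6.68
eef_pos: [459.4, 232.0, 77.6]
eef_rot: [3.141, 0.0, 2.076]
wrist_force: [1.0, -2.7, 2.2]
finger_gap: 19.1
finger_force: 15.0
```

>>> {"api": "step_arm", "payload": {
  "series": [-5,-3,0,0.1,0.85,-5,-4,0,0.1,0.85,0,0,0,0,0.85]
}}

```text
clock: 7.05
eef_pos: [449.4, 225.1, 77.6]
eef_rot: [3.141, 0.0, 2.275]
wrist_force: [2.1, -2.2, 3.2]
finger_gap: 19.2
finger_force: 15.0
```

```bash
python3 - <<'E'
from h import *
im=np.mean([manip.camera('top')[0].astype(float) for _ in range(4)],0)
i=manip.camera_info('top')
s=manip.read_state();p=s['eef_pos'][:2]-PV;print(s['clock'],np.arctan2(p[1],p[0]),np.hypot(*p),s['wrist_force'])
r=rect(im.astype(np.uint8),i,35,-40,40,-65,75,5)
cv2.imwrite('pics/rect2.png',np.vstack([r[60:340],cv2.imread('pics/rect1.png')[60:340]]))
E
```

```text
7.25 2.26453060333107 61.894926975248424 [ 1.62600816 -3.1689184   4.75026943]
```

View pics/rect2.png

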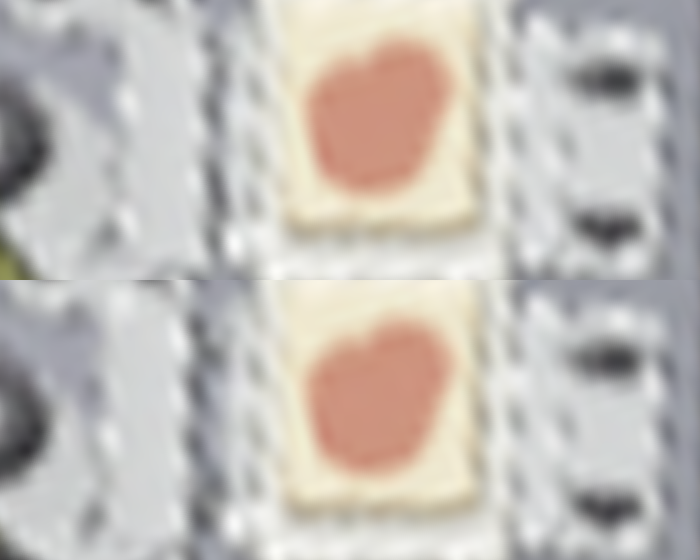

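The slit has shrunk from about 8.4 to about 5.2 mm while the cassette stayed against the stop, so compression is about 3.3 mm. I add a touch more, then release and rise.

>>> {"api": "step_arm", "payload": {
  "series": [-2,-2,0,0.05,0.85,0,0,0,0,0.85,0,0,0,0,0.6,0,0,0,0,0.45,0,0,0,0,0.45,0,0,0,0,0.45,0,0,20,0,0.45,0,0,50,0,0.45,0,0,50,0,0.6,0,0,0,0,0.8,0,0,0,0,1,0,0,0,0,1]
}}

```text
clock: 8.75
eef_pos: [446.6, 222.8, 196.1]
eef_rot: [-3.139, -0.001, 2.329]
wrist_force: [0.1, -1.0, -0.5]
finger_gap: 15.1
finger_force: 0.0
```

```bash
python3 - <<'E'
from h import *
ims={}
for n in('top','scene'): ims[n]=np.mean([manip.camera(n)[0].astype(float) for _ in range(4)],0).astype(np.uint8)
s=manip.read_state();print(s['clock'],s['eef_pos'],s['eef_rot'],s['wrist_force'],s['joints'])
i=manip.camera_info('top')
r=rect(ims['top'],i,34,-50,60,-65,75,5)
b=rect(ims['scene'],manip.camera_info('scene'),34,-50,60,-65,75,5)
a=np.vstack([r[:300],b[:300]]);cv2.imwrite('pics/rect3.png',a)
E
```

```text
9.15 [447.09613447 223.03618066 197.28542731] [-3.14134773e+00 -8.31112365e-05  2.32879158e+00] [ 0.15791164 -0.92411581 -0.27643296] [ 3.89418122e-01  2.19185255e-01  1.70275192e+00 -1.14098030e-05
  1.21991390e+00 -3.68573215e-01]
```

View pics/rect3.png

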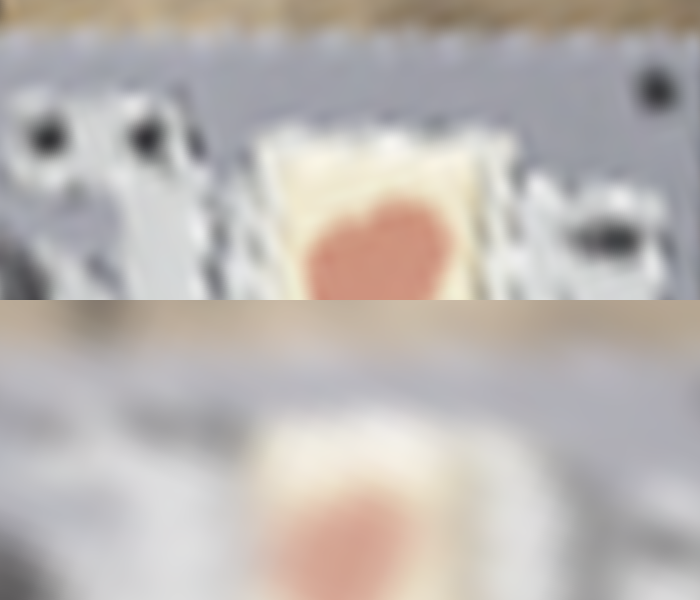

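Top and scene rectifications put the cassette's square end at clamp x ≈ 34–38, y ≈ -3. Next: go behind it at x ≈ 54 with fingers shut, square to the wall.

>>> {"api": "step_arm", "payload": {
  "series": [12,-22,0,0.09,1,12,-23,0,0.09,1,12,-23,0,0.09,1,12,-23,0,0.09,1,12,-23,0,0.09,1,13,-23,0,0.095,1,0,0,0,0,1,0,0,-40,0,1,0,0,-40,0,1,0,0,-30,0,1,0,0,0,0,1]
}}

```text
clock: 10.52
eef_pos: [518.8, 86.7, 85.9]
eef_rot: [-3.14, -0.004, 2.873]
wrist_force: [0.2, -0.9, 1.0]
finger_gap: 0.8
finger_force: 0.0
```

```bash
python3 - <<'E'
from h import *
s=manip.read_state();print(s['clock'],s['eef_pos'],s['eef_rot'],s['wrist_force'])
im=manip.camera('scene')[0];i=manip.camera_info('scene')
u,v=proj(i,[502,90,34]);x,y=int(u)-40,int(v)-35;print(x,y)
c=cv2.resize(im[y:y+60,x:x+80],None,fx=8,fy=8,interpolation=cv2.INTER_CUBIC)
cv2.imwrite('pics/end.png',c)
E
```

```text
10.525 [518.79959052  86.6672303   85.9411836 ] [-3.14036479 -0.00359507  2.87282723] [ 0.16209457 -0.89119016  1.02325894]
223 162
```

View pics/end.png

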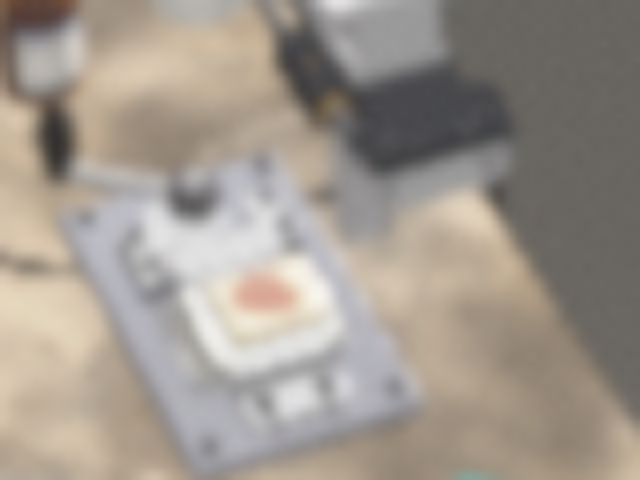

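The view shows the shut fingertips (362,240) standing beyond the cassette's square end (335,290), and clear of it. I go down with care.

>>> {"api": "step_arm", "payload": {
  "series": [0,0,-15,0,1,0,0,-10,0,1,0,0,-8,0,1,0,0,-7,0,1,0,0,0,0,1,0,0,0,0,1]
}}

```text
clock: 11.32
eef_pos: [520.3, 86.0, 47.7]
eef_rot: [3.142, 0.0, 2.874]
wrist_force: [-0.5, -0.0, -0.7]
finger_gap: 0.4
finger_force: 0.0
```

>>> {"api": "step_arm", "payload": {
  "series": [-1,0.3,0,0,1,-1,0.3,0,0,1,-1,0.3,0,0,1,-1,0.2,0,0,1,-1,0.3,0,0,1,0,0,0,0,1]
}}

```text
clock: 12.08
eef_pos: [515.1, 87.5, 47.5]
eef_rot: [-3.142, 0.0, 2.874]
wrist_force: [0.2, -0.0, 0.2]
finger_gap: 0.5
finger_force: 0.0
```

>>> {"api": "step_arm", "payload": {
  "series": [-1,0.3,0,0,1,-1,0.3,0,0,1,0,0,0,0,1]
}}

```text
clock: 12.45
eef_pos: [513.0, 88.1, 47.4]
eef_rot: [-3.142, -0.0, 2.874]
wrist_force: [0.4, 0.2, -0.2]
finger_gap: 0.5
finger_force: 0.0
```

>>> {"api": "step_arm", "payload": {
  "series": [-0.5,0.1,0,0,1,-0.5,0.2,0,0,1,0,0,0,0,1]
}}

```text
clock: 12.82
eef_pos: [512.1, 88.3, 47.4]
eef_rot: [-3.142, -0.0, 2.874]
wrist_force: [0.3, 0.5, 0.2]
finger_gap: 0.6
finger_force: 0.0
```

>>> {"api": "step_arm", "payload": {
  "series": [-0.5,0.1,0,0,1,-0.5,0.2,0,0,1,0,0,0,0,1]
}}

```text
clock: 13.2
eef_pos: [511.1, 88.6, 47.5]
eef_rot: [-3.142, 0.0, 2.874]
wrist_force: [0.5, 0.1, -0.3]
finger_gap: 0.4
finger_force: 0.0
```

>>> {"api": "step_arm", "payload": {
  "series": [-0.5,0.1,0,0,1,-0.5,0.2,0,0,1,0,0,0,0,1]
}}

```text
clock: 13.58
eef_pos: [510.1, 88.9, 47.5]
eef_rot: [-3.142, 0.0, 2.874]
wrist_force: [1.1, -0.4, -0.3]
finger_gap: 0.5
finger_force: 0.1
```

>>> {"api": "step_arm", "payload": {
  "series": [-0.5,0.1,0,0,1,0,0,0,0,1]
}}

```text
clock: 13.82
eef_pos: [510.0, 89.0, 47.5]
eef_rot: [3.141, 0.001, 2.874]
wrist_force: [4.8, -1.2, -2.6]
finger_gap: 0.5
finger_force: 2.4
```

>>> {"api": "step_arm", "payload": {
  "series": [-0.5,0.2,0,0,1,0,0,0,0,1]
}}

```text
clock: 14.08
eef_pos: [509.9, 89.0, 47.6]
eef_rot: [3.141, 0.002, 2.874]
wrist_force: [6.5, -2.4, -4.6]
finger_gap: 0.5
finger_force: 3.8
```

The contact force is about 7 N and the TCP moved only 0.2 mm after contact, so the cassette holds. I back off and rise.

>>> {"api": "step_arm", "payload": {
  "series": [2,-0.6,0,0,1,4,-1,0,0,1,4,-1,0,0,1,0,0,0,0,1,0,0,30,0,1,0,0,50,0,1,0,0,50,0,1,0,0,20,0,1,0,0,0,0,1]
}}

```text
clock: 15.2
eef_pos: [519.5, 86.7, 198.6]
eef_rot: [3.141, 0.002, 2.874]
wrist_force: [-0.4, -0.1, -0.5]
finger_gap: 0.0
finger_force: 0.0
```

```bash
python3 - <<'E'
from h import *
im=np.mean([manip.camera('top')[0].astype(float) for _ in range(4)],0).astype(np.uint8)
s=manip.read_state();print(s['clock'],s['eef_pos'],s['wrist_force'])
r=rect(im,manip.camera_info('top'),35,-50,60,-65,75,5);cv2.imwrite('pics/final.png',r)
E
```

```text
15.4 [518.62857034  86.58424746 196.01166678] [0.42815019 0.88522621 0.1165414 ]
```

View pics/final.png

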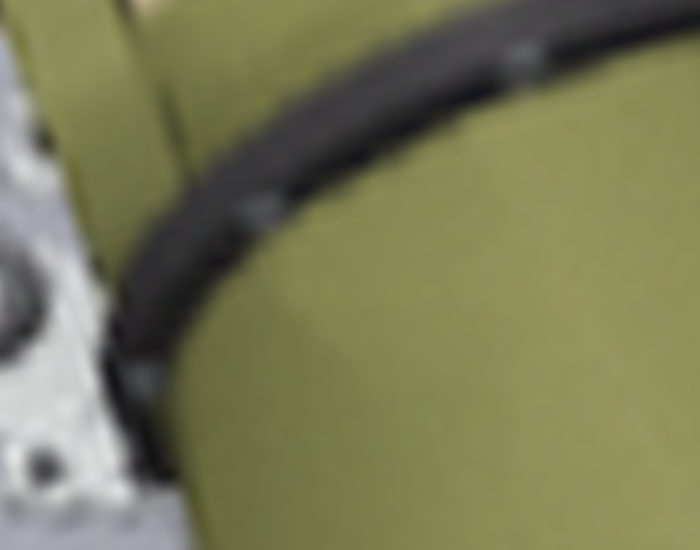

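The arm hides the clamp here. I move it aside and compare numerically with the frame from before the pull.

>>> {"api": "step_arm", "payload": {
  "series": [-12,23,0,0,1,-12,23,0,0,1,-12,23,0,0,1,-12,23,0,0,1,-12,23,0,0,1,-12,22,0,0,1,0,0,0,0,1,0,0,0,0,1]
}}

```text
clock: 16.4
eef_pos: [447.3, 223.2, 196.9]
eef_rot: [-3.141, -0.001, 2.874]
wrist_force: [0.6, -0.7, -0.1]
finger_gap: 0.3
finger_force: 0.0
```

```bash
python3 - <<'E'
from h import *
im=np.mean([manip.camera('top')[0].astype(float) for _ in range(4)],0).astype(np.uint8)
i=manip.camera_info('top')
r=rect(im,i,34,-50,60,-65,75,5)[:300];o=cv2.imread('pics/rect3.png')[:300]
g=lambda a:np.float32(cv2.cvtColor(a,cv2.COLOR_BGR2GRAY))
for n,sl in(('cassette',np.s_[110:300,270:500]),('plate+slit',np.s_[150:300,120:270]),('stop',np.s_[170:280,530:680])):
    print(n,np.array(cv2.phaseCorrelate(g(o)[sl].copy(),g(r)[sl].copy())[0])/5,'mm',abs(g(o)[sl]-g(r)[sl]).mean())
s=manip.read_state();print(s['clock'],s['eef_pos'],s['wrist_force'])
E
```

```text
cassette [-0.00052147 -0.00149592] mm 0.7965675
plate+slit [-0.02725785  0.03332718] mm 29.499022
stop [-4.04370101e-03  9.39993665e-06] mm 0.7446667
16.6 [447.40474072 223.05631482 197.28515214] [-0.52358441 -0.5144198   0.77065608]
```

```bash
python3 -c "
from cell import manip
print(manip.sign_off())"
```

```text
the job is handed in; nothing more can be done
None
```

I handed the job in at about 16.6 s of the 50 s; no verdict came back. The springs are compressed an estimated 3.3–4 mm, the lever is released, and the cassette did not shift under a pull of about 7 N. After that pull I could re-check only the cassette and the stop, because the gripper hid the plate and its slit.

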